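# Hang the yellow parts tote on the bench hook

### The job

Clear the bench for the next coil: hang the empty yellow parts tote by its handle on the hook post, so that it hangs freely and level from about the middle of its handle. Leave the red and the blue tote standing where they are.

Things in the scene. Friction and masses are not known exactly. Their poses are not given: they have to be found in the camera images.
- tote_yellow: Yellow open tote, empty, 0.28-0.46 kg. Tray 70 (x) by 104 (y) by 40 mm high. End straps at y = +-50 mm carry a yellow handle board along y, mid-tray: 14 mm thick (x), 96 long (y), 95 (underside) to 135 mm (top) above the tote's underside; open below it, along x, down to the tray rim. Pinch it mid-length. Origin: centre of underside; z up; a half turn about z is the same.
- tote_red: The same tote in red, standing on the bench: leave it where it stands. Same sizes, origin and axes as the yellow one, 135 mm tall.
- tote_blue: The same tote in blue, standing on the bench: leave it where it stands. Same sizes, origin and axes as the yellow one, 135 mm tall.
- hook: Fixed dark steel post, 20 mm square, 185 high, on a 90 x 90 x 10 mm foot. A bright round arm 10 mm thick runs level from it along its own -x, arm top 170 mm above the bench, straight to 118 mm from the post axis, then turned up: tip 130 mm from the axis, 187 mm high. A tote hung 65 mm from the axis clears post and tip. Origin: centre of the foot's underside, on the bench; z up.

How it is judged (in metres and radians):
At the end, for the whole second after the job is handed in: The yellow tote hangs by its handle on the arm between post and tip: over 1 N on the hook, origin 55-95 mm above the bench, 30-125 mm out from the post axis, within 35 mm of the arm's line, tilt under 15 deg, at rest (0.06 m/s, 0.5 rad/s). Red and blue totes within 30 mm of their start (contact force between tote_yellow and hook above 1 N and x of tote_yellow in the frame of hook between -0.125 and -0.03 m and y of tote_yellow in the frame of hook between -0.035 and 0.035 m and z of tote_yellow in the frame of hook between 0.055 and 0.095 m and angle between tote_yellow's own z axis and vertical below 0.26 rad and linear speed of tote_yellow below 0.06 m/s and angular speed of tote_yellow below 0.5 rad/s and distance of each of tote_red, tote_blue from where it was at the start of the episode below 0.03 m); the robot touches nothing.
It fails at once if the red tote is shifted more than 30 mm or tipped over 30 degrees (distance of tote_red from where it was at the start of the episode above 0.03 m or angle between tote_red's own z axis and vertical above 0.52 rad).
It fails at once if the blue tote is shifted more than 30 mm or tipped over 30 degrees (distance of tote_blue from where it was at the start of the episode above 0.03 m or angle between tote_blue's own z axis and vertical above 0.52 rad).
It also fails if it takes over 43 s, if anything falls off the work surface, if the arm or the gripper's body presses on something with over 40 N, if the wrist force passes 120 N, or if a joint passes its speed limit or range.

### The arm

A 6-joint arm with a two-finger parallel gripper is mounted at the origin on the work surface. World frame = base frame: x ahead of the robot, y to its left, z up, the work surface at z = 0. Lengths are in m, angles in degrees, forces in N, time in s.
With the tool pointing down it reaches from about 0.35 to 0.875 m from the base axis. Payload 4.2 kg.
Tool frame: the origin (TCP) lies midway between the tips of the shut fingers; the grasp point (between the pads) lies 19 mm behind it; z points along the fingers, y is the line along which they close (so a half turn about z gives the same grasp; the last joint's range is limited). The gripper opens to 87 mm and grips with 3 to 60 N. Pads are 19 mm wide; open, the fingers measure 117 mm over their backs; the gripper's body (75 mm by 190 mm) begins 51 mm behind the grasp point.
Start: joints at [-58.694, 22.042, 0.453, 0, -68.411, -14.817], TCP at [0.177, -0.599, 0.223] pointing down, gripper open.
Joint ranges: [-179.83, 179.83], [-69.29, 118.12], [-61.27, 80.66], [-181.25, 117.63], [-171.15, -9.14], [-177.46, 177.46]. Speed limits (degrees/s): [159.86, 159.86, 180, 180, 180, 180].

### API

Orientations are given as a 3x3 rotation matrix whose columns are the frame's x, y, z axes.
In Python, from station import r gives the robot as it stands.
- The arm moves only by the tool creep_tool, called after "Request:" in YAML: its name, and indented under it one key for each argument. Schema: {"type":"object","properties":{"steps":{"type":"array","items":{"type":"array","items":{"type":"number"},"minItems":7,"maxItems":7},"minItems":1,"maxItems":8},"only":{"type":"string"},"quiet":{"type":"boolean"},"lines":{"type":"string"}},"required":["steps"],"additionalProperties":false}. steps is a list of rows, 1 to 8 of them, each of 7 numbers: the opening from 0.0 (shut) to 1.0 (fully open), then dx, dy, dz in m, then a rotation vector rx, ry, rz in degrees; each row is the pose to reach, as a shift and turn from the pose commanded when the call began, along the tool's axes at that moment; what a row does not reach only later rows make up. A row lasts 1/10 s, in which the tool goes at most 0.05 m and 8.59 degrees, less where a joint would pass 70% of its speed; a pose out of reach is approached as far as the arm can. The fingers move at their own pace and stop on an object; the grip force is fixed at half the most. Time passes only in rows, so rows that do not move let the fingers close. The tool returns the time, the measured TCP pose, the force, the opening and the grip force at its end. only (a regular expression) keeps the lines of the reply that match it, lines (a string "A,B") keeps lines A to B, and quiet returns only ok. Input that does not fit is refused with a message, and nothing moves.
- r.sense(): the state, without advancing time (a new reading comes with each control period).
- r.capture(name): name is "side" or "top"; returns a dict with "pixels" (480x640x3 uint8, red, green, blue), "z_map" (480x640 float32, m along the optical axis (not along the pixel's ray), 0 where there is no reading), "K" (3x3 intrinsics, pixels), "world_from_camera" (4x4, takes a point from camera to world coordinates). Camera axes: x right, y up, looking along -z (the intrinsics and any distortion apply to the point x, -y, -z); pixel columns grow to the right and rows downward; lengths in m; the calibration is good to about 2 mm. A picture is of the moment at which its call begins.
- r.finish_job(): hands the job in; it is judged then, once.
The state is a dict: "time_s": time; "joints": joint angles; "joint_velocities": joint speeds; "effort": joint torques, N m; "tcp_pos": TCP position; "ee_rot": TCP orientation; "wrist_force": force on the tool from outside, world axes, zero at the start; "moment": the same for the moment, N m; "gripper_width": opening from 0.0 (shut) to 1.0 (fully open); "gripper_force": force on a finger pad.
Only numpy, scipy, OpenCV 4.12 (cv2) and the standard library are available. Lean on these libraries where they do the work, as an engineer would, in place of code of your own. Each camera call takes 0.05 s, during which the arm holds its last target. There are 200 camera calls.

## Working session

There is one attempt and no reset: what is moved stays moved. The work goes in short steps, Python scripts to look and compute and a tool call to move; the robot and the scene stay as the last step left them, time stands still between calls to the robot, and variables do not carry over. Pictures are saved under pics/ and viewed, at most 10 in all, crops included, and the job is handed in when it is done.

```bash
ls; mkdir -p pics
```

Run:
```python
from station import r
import cv2,numpy as np
s=r.sense();print(s)
for n in("side","top"):
    c=r.capture(n);np.savez(f"{n}0.npz",**c)
    cv2.imwrite(f"pics/{n}0.png",c["pixels"][...,::-1]);print(n,c["K"],c["world_from_camera"],(c["z_map"]>0).mean(),[k for k in c])
```

```text
pics
station.py
{'time_s': 0.0, 'joints': array([-5.86929196e+01,  2.20900251e+01,  3.80367299e-01, -3.03773025e-02,
       -6.84117913e+01, -1.48164623e+01]), 'joint_velocities': array([-0.06427856,  0.02015467,  0.00073567,  0.0835462 ,  0.03016414,
       -0.04739168]), 'effort': array([ 5.32619797e-04, -3.90663707e+01,  1.87412900e+01,  4.21992704e+00,
        1.10541290e-02, -1.82595300e-04]), 'tcp_pos': array([ 0.1772625 , -0.5987033 ,  0.22146779]), 'ee_rot': array([[-9.58921708e-01, -2.83670045e-01, -6.80205651e-04],
       [-2.83670853e-01,  9.58919483e-01,  2.06717801e-03],
       [ 6.58659728e-05,  2.17521639e-03, -9.99997632e-01]]), 'wrist_force': array([ 0.1027954 ,  0.1051995 , -0.84058841]), 'moment': array([-0.07060366, -0.02844078, -0.0153891 ]), 'gripper_force': 0.0, 'gripper_width': 0.9999844853681572}
side [[612.81257276   0.         322.13353075]
 [  0.         612.81257276 230.25610645]
 [  0.           0.           1.        ]] [[-0.70481302  0.39325776 -0.59041252 -0.11734321]
 [-0.70933691 -0.40116523  0.57957537  0.70117938]
 [-0.00893047  0.82729366  0.56169872  0.70678293]
 [ 0.          0.          0.          1.        ]] 0.995185546875 ['pixels', 'z_map', 'K', 'world_from_camera']
top [[503.72912487   0.         313.55555864]
 [  0.         503.72912487 249.99217238]
 [  0.           0.           1.        ]] [[ 0.02269616  0.98102218 -0.19256261  0.35342493]
 [-0.99969548  0.02413631  0.00513605  0.01908293]
 [ 0.00968633  0.1923874   0.98127125  1.14632652]
 [ 0.          0.          0.          1.        ]] 0.9959700520833333 ['pixels', 'z_map', 'K', 'world_from_camera']
```

View pics/side0.png

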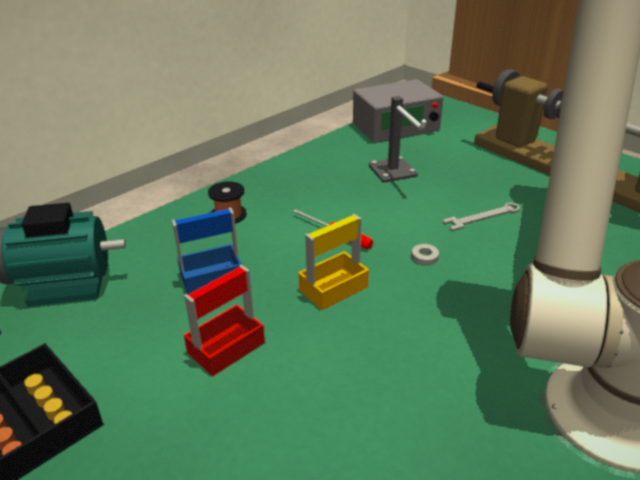

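View pics/top0.png

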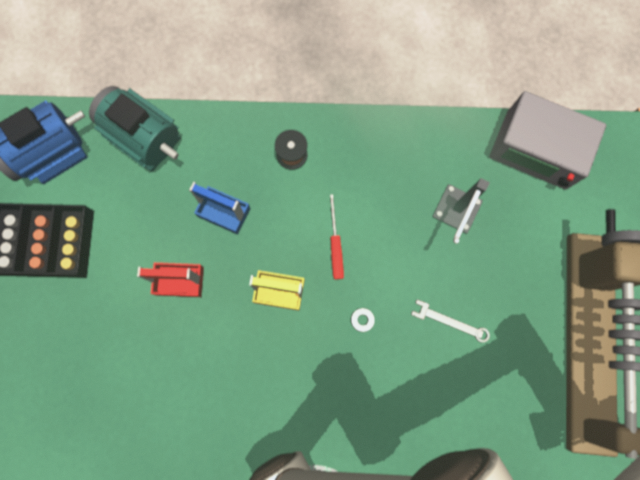

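The side view shows the yellow handle at about (334,236), the hook post at (395,140) and its arm tip at (423,125). In the top view the handle is at (276,284), the post top at (482,185) and the tip at (458,240). Next I'll measure these with colour masks in both views.

Create h.py:
```python
import numpy as np,cv2
def load(n): return dict(np.load(n))
def cloud(c,mask):
    v,u=np.nonzero(mask&(c["z_map"]>0)); z=c["z_map"][v,u]; K=c["K"]
    p=np.c_[(u-K[0,2])/K[0,0]*z,-(v-K[1,2])/K[1,1]*z,-z]; T=c["world_from_camera"]
    return p@T[:3,:3].T+T[:3,3]
def hue(c,h0,h1,s=130,v=60):
    h=cv2.cvtColor(c["pixels"],cv2.COLOR_RGB2HSV); return (h[...,0]>=h0)&(h[...,0]<=h1)&(h[...,1]>=s)&(h[...,2]>=v)
def box(mask,u0,u1,v0,v1):
    m=np.zeros_like(mask);m[v0:v1,u0:u1]=mask[v0:v1,u0:u1];return m
def rect(P):
    (cx,cy),(w,h),a=cv2.minAreaRect((P[:,:2]*1000).astype(np.float32)); b=np.deg2rad(a+(0 if w>h else 90))
    return np.round([cx,cy,max(w,h),min(w,h),(np.rad2deg(b)+90)%180-90],1)
```

Run:
```python
from h import *
R={"side":dict(y=(18,35,290,375,205,310),r=(0,8,175,270,262,380),b=(100,125,165,245,200,295)),
"top":dict(y=(18,35,240,310,262,315),r=(0,8,130,210,255,305),b=(100,125,185,255,175,235))}
for n in R:
    c=load(n+"0.npz")
    for k,(a,b,*bx) in R[n].items():
        P=cloud(c,box(hue(c,a,b),*bx)); z=P[:,2]
        H=P[(z>.09)&(z<.15)]; t=P[(z<.05)]; T=H[H[:,2]>.129]
        print(n,k,len(P),"z",np.percentile(z,[1,50,99]).round(3),"handle",len(H),rect(H),"top",len(T),rect(T) if len(T)>3 else 0,"tray",rect(t))
        print("  hz",np.percentile(H[:,2],[1,99]).round(3))
    hs=cv2.cvtColor(c["pixels"],cv2.COLOR_RGB2HSV); green=(hs[...,0]>60)&(hs[...,0]<95)&(hs[...,1]>90)
    bx=(380,435,85,185) if n=="side" else (425,492,170,250)
    P=cloud(c,box(~green,*bx))
    for lo,hi in((.003,.02),(.03,.14),(.155,.2),(.178,.2)):
        Q=P[(P[:,2]>lo)&(P[:,2]<hi)]
        if len(Q)>3: print(n,"hook",lo,len(Q),rect(Q),np.percentile(Q[:,2],[2,98]).round(3))
    # arm: bright
    A=cloud(c,box(hs[...,2]>150,*bx)); A=A[(A[:,2]>.14)&(A[:,2]<.2)]
    o=A[np.argsort(A[:,1])]
    print(n,"arm",len(A),rect(A)); print(o[::max(1,len(o)//10)].round(3).tolist())
```

```text
side y 3639 z [-0.001  0.03   0.136] handle 1096 [477.5  89.4  98.2  18.7  82.7] top 387 [478.1  89.6  97.8  17.5  82.7] tray [545.5  28.5 297.6 128.4 -40.8]
  hz [0.096 0.137]
side r 4625 z [0.001 0.031 0.136] handle 1433 [496.3 316.3  97.6  18.6 -90. ] top 518 [496.4 316.9  96.4  18.5  90. ] tray [543.  295.2 210.5 120.6 -25.5]
  hz [0.097 0.136]
side b 2894 z [0.002 0.038 0.136] handle 1230 [660.7 225.5  93.5  21.4  67.4] top 389 [660.8 225.5  93.1  21.1  67.9] tray [744.3 182.7 273.  105.  -27. ]
  hz [0.096 0.136]
side hook 0.003 828 [ 728.4 -402.8  308.6  125.9  -62.2] [0.004 0.019]
side hook 0.03 1931 [ 751.9 -460.   335.3  144.   -49.2] [0.033 0.131]
side hook 0.155 343 [ 629.6 -293.4  148.7   23.4  -28.7] [0.157 0.186]
side hook 0.178 88 [ 629.7 -292.8  148.3   23.2  -29.3] [0.178 0.186]
side arm 106 [ 619.8 -290.9  126.1   10.4  -25.8]
[[0.673, -0.322, 0.169], [0.666, -0.312, 0.167], [0.659, -0.307, 0.168], [0.649, -0.303, 0.168], [0.641, -0.299, 0.167], [0.628, -0.293, 0.165], [0.622, -0.288, 0.169], [0.607, -0.284, 0.168], [0.606, -0.279, 0.169], [0.588, -0.276, 0.167], [
[... 405 characters left out ...]
 15.4  67.7] top 295 [663.6 225.3  91.6  15.   67.2] tray [661.8 224.9 102.5  67.8  67.3]
  hz [0.098 0.139]
top hook 0.003 1313 [ 685.1 -325.8  201.   158.3   -1.5] [0.003 0.016]
top hook 0.03 203 [ 682.8 -315.4   26.4   14.7   22.8] [0.033 0.136]
top hook 0.155 454 [ 630.5 -294.1  144.9   20.5  -26.4] [0.16  0.188]
top hook 0.178 138 [ 630.5 -294.1  144.9   20.5  -26.4] [0.179 0.189]
top arm 286 [ 629.5 -296.3  145.    14.4  -25.5]
[[0.694, -0.329, 0.185], [0.663, -0.313, 0.167], [0.653, -0.307, 0.171], [0.643, -0.301, 0.171], [0.621, -0.295, 0.167], [0.622, -0.291, 0.169], [0.611, -0.286, 0.171], [0.61, -0.28, 0.169], [0.585, -0.276, 0.168], [0.568, -0.269, 0.182], [0.569, -0.262, 0.185]]
```

Both views agree on the following:
- **Yellow handle:** centre (0.479, 0.089), long axis at 82.5°, top 136 mm above the bench.
- **Hook:** arm direction -26°, arm top about 0.170, post axis about (0.684, -0.320). The 65 mm hang point is (0.6255, -0.2915).

Moving above the handle now.

Create goal.py:
```python
import sys,numpy as np
from station import r
# x y z yaw(deg of tool y, world) -> remaining shift in tool axes
x,y,z,a=map(float,sys.argv[1:]); s=r.sense(); R=s["ee_rot"]
d=R.T@(np.array([x,y,z])-s["tcp_pos"]); c=np.deg2rad(a)
Y=np.array([np.cos(c),np.sin(c),0]);Z=np.array([0,0,-1.]);G=np.c_[np.cross(Y,Z),Y,Z]
from scipy.spatial.transform import Rotation as Q
print(s["time_s"],"d",d.round(4),"rot",Q.from_matrix(R.T@G).as_rotvec(degrees=True).round(2),"F",s["wrist_force"].round(1))
```

```text
(no output)
```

Request:
creep_tool:
  steps:
    - [0.6, -0.02, 0.02, 0, 0, 0, -3]
    - [0.6, -0.05, 0.06, 0, 0, 0, -7]
    - [0.6, -0.08, 0.095, 0, 0, 0, -11]
    - [0.6, -0.11, 0.13, 0, 0, 0, -15]
    - [0.6, -0.14, 0.165, 0, 0, 0, -19]
    - [0.6, -0.17, 0.2, 0, 0, 0, -23]
    - [0.6, -0.2, 0.235, 0, 0, 0, -28]
    - [0.6, -0.23, 0.27, 0, 0, 0, -32]

```text
time_s: 0.9
tcp_pos: [0.3214, -0.2733, 0.2224]
ee_rot: [[-0.661, -0.751, -0.0], [-0.751, 0.661, 0.0], [-0.0, 0.0, -1.0]]
wrist_force: [2.6, -0.2, 0.8]
gripper_width: 0.603
gripper_force: 0.0
```

```bash
python3 goal.py 0.479 0.0893 0.22 172.5
```

```text
0.9 d [-0.3763  0.1213  0.0025] rot [ 1.000e-02  1.000e-02 -3.385e+01] F [ 2.6 -0.2  0.8]
```

Request:
creep_tool:
  steps:
    - [0.6, -0.045, 0.015, 0, 0, 0, -4]
    - [0.6, -0.09, 0.03, 0, 0, 0, -8]
    - [0.6, -0.135, 0.045, 0, 0, 0, -12]
    - [0.6, -0.18, 0.06, 0, 0, 0, -17]
    - [0.6, -0.225, 0.075, 0, 0, 0, -21]
    - [0.6, -0.27, 0.09, 0, 0, 0, -25]
    - [0.6, -0.315, 0.105, 0, 0, 0, -29]
    - [0.6, -0.36, 0.118, 0, 0, 0, -34]

```text
time_s: 1.7
tcp_pos: [0.4715, 0.0747, 0.2225]
ee_rot: [[-0.127, -0.992, -0.0], [-0.992, 0.127, 0.0], [0.0, 0.0, -1.0]]
wrist_force: [0.8, 0.1, 0.3]
gripper_width: 0.602
gripper_force: 0.0
```

Request:
creep_tool:
  steps:
    - [0.6, 0, 0, 0, 0, 0, 0]
    - [0.6, 0, 0, 0, 0, 0, 0]

```text
time_s: 1.9
tcp_pos: [0.4712, 0.0734, 0.2218]
ee_rot: [[-0.129, -0.992, -0.002], [-0.992, 0.13, -0.001], [0.001, 0.002, -1.0]]
wrist_force: [-0.5, -0.2, 0.2]
gripper_width: 0.601
gripper_force: 0.0
```

```bash
python3 goal.py 0.479 0.0893 0.103 172.5
```

```text
1.9 d [-0.0169 -0.0059  0.1187] rot [ 0.11 -0.05  0.06] F [-0.5 -0.2  0.2]
```

Request:
creep_tool:
  steps:
    - [0.6, -0.017, -0.006, 0.01, 0, 0, 0]
    - [0.6, -0.017, -0.006, 0.04, 0, 0, 0]
    - [0.6, -0.017, -0.006, 0.07, 0, 0, 0]
    - [0.6, -0.017, -0.006, 0.1, 0, 0, 0]
    - [0.6, -0.017, -0.006, 0.118, 0, 0, 0]
    - [0.6, -0.017, -0.006, 0.118, 0, 0, 0]

```text
time_s: 2.5
tcp_pos: [0.4774, 0.087, 0.1018]
ee_rot: [[-0.133, -0.991, -0.006], [-0.991, 0.133, -0.003], [0.004, 0.006, -1.0]]
wrist_force: [0.4, -0.8, 0.8]
gripper_width: 0.599
gripper_force: 0.0
```

```bash
python3 goal.py 0.479 0.0893 0.103 172.5
```

```text
2.5 d [-0.0024 -0.0012 -0.0013] rot [ 0.34 -0.21 -0.15] F [ 0.4 -0.8  0.8]
```

Request:
creep_tool:
  steps:
    - [0.0, -0.002, -0.001, 0, 0, 0, 0]
    - [0.0, -0.002, -0.001, 0, 0, 0, 0]
    - [0.0, -0.002, -0.001, 0, 0, 0, 0]
    - [0.0, -0.002, -0.001, 0, 0, 0, 0]
    - [0.0, -0.002, -0.001, 0, 0, 0, 0]
    - [0.0, -0.002, -0.001, 0, 0, 0, 0]
    - [0.0, -0.002, -0.001, 0, 0, 0, 0]
    - [0.0, -0.002, -0.001, 0, 0, 0, 0]

```text
time_s: 3.3
tcp_pos: [0.4808, 0.0905, 0.1047]
ee_rot: [[-0.131, -0.991, -0.0], [-0.991, 0.131, -0.0], [0.0, 0.0, -1.0]]
wrist_force: [-1.3, -0.3, 2.8]
gripper_width: 0.158
gripper_force: 30.0
```

Request:
creep_tool:
  steps:
    - [0.0, 0, 0, -0.01, 0, 0, 0]
    - [0.0, 0, 0, -0.03, 0, 0, 0]
    - [0.0, 0, 0, -0.055, 0, 0, 0]
    - [0.0, 0, 0, -0.08, 0, 0, 0]
    - [0.0, 0, 0, -0.1, 0, 0, 0]
    - [0.0, 0, 0, -0.105, 0, 0, 0]
    - [0.0, 0, 0, -0.105, 0, 0, 0]

```text
time_s: 4.0
tcp_pos: [0.4808, 0.0907, 0.2096]
ee_rot: [[-0.131, -0.991, 0.0], [-0.991, 0.131, 0.001], [-0.001, -0.0, -1.0]]
wrist_force: [0.4, 0.9, -4.8]
gripper_width: 0.156
gripper_force: 30.0
```

```bash
python3 goal.py 0.504 -0.232 0.208 154
```

```text
4.0 d [ 0.3169 -0.0653  0.0013] rot [-0.    0.06 18.47] F [ 0.4  0.9 -4.8]
```

Request:
creep_tool:
  steps:
    - [0.0, 0.01, -0.002, 0, 0, 0, 0]
    - [0.0, 0.03, -0.006, 0, 0, 0, 1]
    - [0.0, 0.055, -0.011, 0, 0, 0, 2]
    - [0.0, 0.08, -0.016, 0, 0, 0, 4]
    - [0.0, 0.105, -0.021, 0, 0, 0, 6]
    - [0.0, 0.13, -0.026, 0, 0, 0, 7.5]
    - [0.0, 0.15, -0.031, 0, 0, 0, 9]
    - [0.0, 0.16, -0.033, 0, 0, 0, 9]

```text
time_s: 4.8
tcp_pos: [0.4917, -0.0743, 0.2079]
ee_rot: [[-0.286, -0.958, -0.004], [-0.958, 0.286, -0.001], [0.002, 0.003, -1.0]]
wrist_force: [-0.5, 0.3, -4.9]
gripper_width: 0.158
gripper_force: 30.0
```

Request:
creep_tool:
  steps:
    - [0.0, 0, 0, 0, 0, 0, 0]

```text
time_s: 4.9
tcp_pos: [0.492, -0.0736, 0.2083]
ee_rot: [[-0.286, -0.958, -0.003], [-0.958, 0.286, -0.0], [0.001, 0.003, -1.0]]
wrist_force: [-0.6, -0.1, -3.9]
gripper_width: 0.157
gripper_force: 30.0
```

```bash
python3 goal.py 0.504 -0.232 0.208 154
```

```text
4.9 d [ 0.1483 -0.0568  0.0003] rot [ 0.14 -0.07  9.38] F [-0.6 -0.1 -3.9]
```

Request:
creep_tool:
  steps:
    - [0.0, 0.01, -0.004, 0, 0, 0, 0]
    - [0.0, 0.03, -0.012, 0, 0, 0, 2]
    - [0.0, 0.055, -0.021, 0, 0, 0, 4]
    - [0.0, 0.08, -0.031, 0, 0, 0, 6]
    - [0.0, 0.105, -0.041, 0, 0, 0, 8]
    - [0.0, 0.13, -0.05, 0, 0, 0, 9.4]
    - [0.0, 0.148, -0.057, 0, 0, 0, 9.4]
    - [0.0, 0.148, -0.057, 0, 0, 0, 9.4]

```text
time_s: 5.7
tcp_pos: [0.5056, -0.2321, 0.209]
ee_rot: [[-0.438, -0.899, -0.001], [-0.899, 0.438, -0.0], [0.001, 0.0, -1.0]]
wrist_force: [-0.4, -0.5, -3.7]
gripper_width: 0.161
gripper_force: 30.0
```

Request:
creep_tool:
  steps:
    - [0.0, 0, 0, 0, 0, 0, 0]
    - [0.0, 0, 0, 0, 0, 0, 0]
    - [0.0, 0, 0, 0, 0, 0, 0]

```text
time_s: 6.0
tcp_pos: [0.5054, -0.2296, 0.2096]
ee_rot: [[-0.436, -0.9, -0.0], [-0.9, 0.436, 0.0], [-0.0, 0.0, -1.0]]
wrist_force: [0.2, 0.5, -3.9]
gripper_width: 0.16
gripper_force: 30.0
```

```bash
python3 goal.py 0.6255 -0.2915 0.208 154
```

Run:
```python
from station import r
from h import *
for n in("side","top"):
    c=r.capture(n);np.savez(f"{n}1.npz",**c)
    cv2.imwrite(f"pics/{n}1.png",c["pixels"][...,::-1])
    P=cloud(c,hue(c,18,35,110)); P=P[(P[:,2]>.03)&(P[:,2]<.26)&(abs(P[:,0]-.5)<.13)&(abs(P[:,1]+.23)<.13)]
    print(n,len(P),np.percentile(P[:,2],[1,50,99]).round(3))
    for lo,hi in((.1,.155),(.19,.245)):
        Q=P[(P[:,2]>lo)&(P[:,2]<hi)]
        if len(Q)>5: print(lo,len(Q),rect(Q),np.percentile(Q[:,2],[1,99]).round(3))
```

```text
6.0 d [ 0.0034 -0.1351  0.0016] rot [0.   0.01 0.17] F [ 0.2  0.5 -3.9]
side 2621 [0.106 0.136 0.24 ]
0.1 1859 [ 502.  -231.6  109.5   77.8   64.3] [0.106 0.146]
0.19 756 [ 501.2 -230.8   97.7   31.1   55.8] [0.2   0.241]
top 544 [0.104 0.11  0.242]
0.1 483 [ 495.2 -225.3  106.5   52.3   58.5] [0.104 0.146]
0.19 61 [ 523.  -195.1   14.4   14.2   66.3] [0.23  0.243]
```

View pics/side1.png

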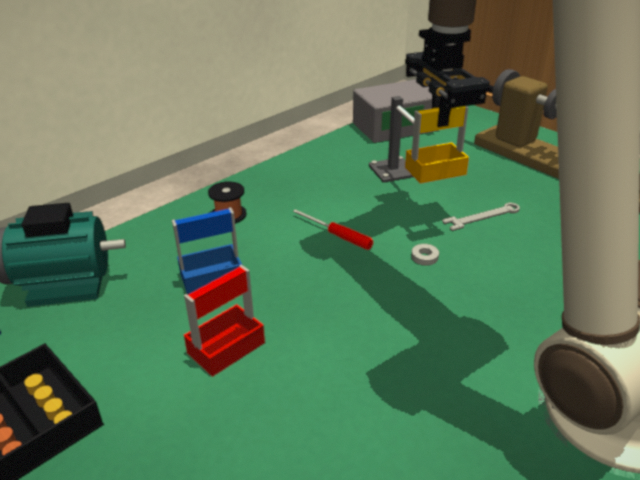

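View pics/top1.png

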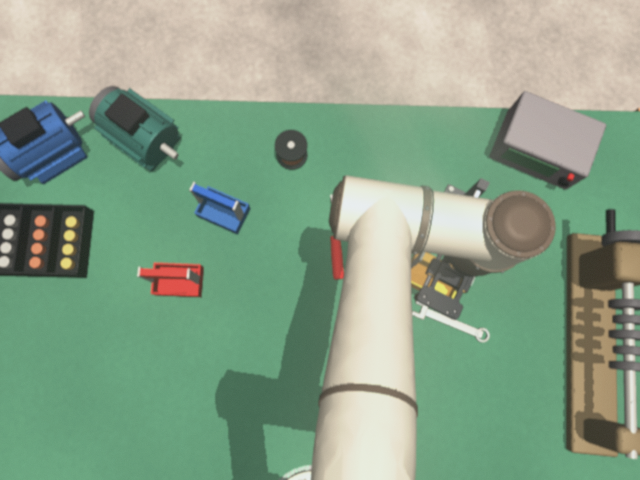

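The side view shows the tote held level at (437,140), in front of the arm tip at (412,120). From the measurements, its handle underside is at 0.200, above the tip at 0.187. Its tray rim is at 0.146, below the underside of the arm at 0.160. In the top view the robot arm hides the hook. There is clearance above and below, so I'll slide the tote on along the arm.

Request:
creep_tool:
  steps:
    - [0.0, 0.003, -0.01, 0, 0, 0, 0]
    - [0.0, 0.003, -0.03, 0, 0, 0, 0]
    - [0.0, 0.003, -0.05, 0, 0, 0, 0]
    - [0.0, 0.003, -0.07, 0, 0, 0, 0]
    - [0.0, 0.003, -0.09, 0, 0, 0, 0]
    - [0.0, 0.003, -0.11, 0, 0, 0, 0]
    - [0.0, 0.003, -0.13, 0, 0, 0, 0]
    - [0.0, 0.003, -0.135, 0, 0, 0, 0]

```text
time_s: 6.9
tcp_pos: [0.6276, -0.2932, 0.2084]
ee_rot: [[-0.437, -0.899, 0.0], [-0.899, 0.437, -0.001], [0.0, -0.001, -1.0]]
wrist_force: [-1.5, 0.2, -3.8]
gripper_width: 0.16
gripper_force: 30.0
```

Request:
creep_tool:
  steps:
    - [0.0, 0, 0, 0, 0, 0, 0]
    - [0.0, 0, 0, 0, 0, 0, 0]
    - [0.0, 0, 0, 0, 0, 0, 0]

```text
time_s: 7.2
tcp_pos: [0.6249, -0.2919, 0.2097]
ee_rot: [[-0.437, -0.9, -0.0], [-0.9, 0.437, 0.0], [-0.0, 0.0, -1.0]]
wrist_force: [-0.4, -0.4, -4.6]
gripper_width: 0.162
gripper_force: 30.0
```

```bash
python3 goal.py 0.6255 -0.2915 0.18 154
```

```text
7.2 d [-0.0006 -0.0003  0.0297] rot [0.02 0.   0.1 ] F [-0.4 -0.4 -4.6]
```

Request:
creep_tool:
  steps:
    - [0.0, 0, 0, 0.005, 0, 0, 0]
    - [0.0, 0, 0, 0.012, 0, 0, 0]
    - [0.0, 0, 0, 0.019, 0, 0, 0]
    - [0.0, 0, 0, 0.024, 0, 0, 0]
    - [0.0, 0, 0, 0.027, 0, 0, 0]
    - [0.0, 0, 0, 0.027, 0, 0, 0]
    - [0.0, 0, 0, 0.027, 0, 0, 0]

```text
time_s: 7.9
tcp_pos: [0.6256, -0.2922, 0.1826]
ee_rot: [[-0.437, -0.899, 0.0], [-0.899, 0.437, -0.0], [0.0, -0.0, -1.0]]
wrist_force: [-0.2, 0.4, -3.7]
gripper_width: 0.162
gripper_force: 30.0
```

Request:
creep_tool:
  steps:
    - [0.0, 0, 0, 0.001, 0, 0, 0]
    - [0.0, 0, 0, 0.002, 0, 0, 0]
    - [0.0, 0, 0, 0.002, 0, 0, 0]

```text
time_s: 8.2
tcp_pos: [0.6254, -0.2921, 0.1805]
ee_rot: [[-0.437, -0.899, -0.0], [-0.899, 0.437, 0.0], [-0.0, 0.0, -1.0]]
wrist_force: [-0.5, -0.7, -4.5]
gripper_width: 0.16
gripper_force: 30.0
```

Run:
```python
from station import r
from h import *
c=r.capture("side");np.savez("side2.npz",**c)
cv2.imwrite("pics/side2.png",cv2.resize(c["pixels"][60:220,340:540,::-1],None,fx=3.5,fy=3.5))
P=cloud(c,hue(c,18,35,110)); P=P[(P[:,2]>.03)&(P[:,2]<.26)&(abs(P[:,0]-.625)<.1)&(abs(P[:,1]+.29)<.1)]
for lo,hi in((.03,.13),(.155,.235)):
    Q=P[(P[:,2]>lo)&(P[:,2]<hi)]; print(lo,len(Q),rect(Q),np.percentile(Q[:,2],[1,99]).round(3))
```

```text
0.03 1534 [ 635.3 -299.7  107.6  107.4   64.2] [0.076 0.117]
0.155 679 [ 633.4 -291.8   98.7   92.4   17.3] [0.17  0.212]
```

View pics/side2.png

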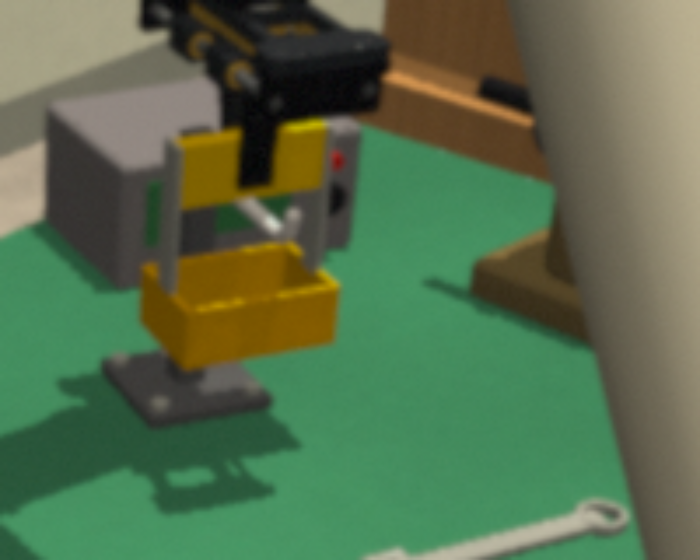

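The crop shows the hook arm passing through the handle opening, from about (245,205) to the tip at (292,220). The tote is level on it, and the handle underside at about 0.171 is nearly touching. I'll lower in 1 mm steps until the weight comes off the wrist.

Request:
creep_tool:
  steps:
    - [0.0, 0, 0, 0.001, 0, 0, 0]
    - [0.0, 0, 0, 0.001, 0, 0, 0]
    - [0.0, 0, 0, 0.001, 0, 0, 0]

```text
time_s: 8.55
tcp_pos: [0.6256, -0.2922, 0.1798]
ee_rot: [[-0.437, -0.899, 0.0], [-0.899, 0.437, -0.0], [-0.0, -0.001, -1.0]]
wrist_force: [0.8, 0.8, -3.9]
gripper_width: 0.157
gripper_force: 30.0
```

Request:
creep_tool:
  steps:
    - [0.0, 0, 0, 0.001, 0, 0, 0]
    - [0.0, 0, 0, 0.001, 0, 0, 0]
    - [0.0, 0, 0, 0.001, 0, 0, 0]

```text
time_s: 8.85
tcp_pos: [0.6257, -0.2922, 0.1796]
ee_rot: [[-0.437, -0.9, 0.001], [-0.9, 0.437, -0.001], [0.0, -0.001, -1.0]]
wrist_force: [-2.1, 0.6, 1.7]
gripper_width: 0.158
gripper_force: 30.0
```

The wrist force went from -4 to +1.7 N, so the tote now rests on the hook. I'll open partway, to stay clear of post and tip, and then lift.

Request:
creep_tool:
  steps:
    - [0.2, 0, 0, 0, 0, 0, 0]
    - [0.25, 0, 0, 0, 0, 0, 0]
    - [0.3, 0, 0, 0, 0, 0, 0]
    - [0.35, 0, 0, 0, 0, 0, 0]
    - [0.4, 0, 0, 0, 0, 0, 0]
    - [0.4, 0, 0, 0, 0, 0, 0]
    - [0.4, 0, 0, 0, 0, 0, 0]

```text
time_s: 9.55
tcp_pos: [0.6255, -0.2921, 0.1785]
ee_rot: [[-0.437, -0.899, -0.0], [-0.899, 0.437, 0.0], [-0.0, 0.0, -1.0]]
wrist_force: [-0.3, -0.2, 0.4]
gripper_width: 0.397
gripper_force: 0.0
```

Run:
```python
from station import r
from h import *
c=r.capture("side");np.savez("side3.npz",**c)
cv2.imwrite("pics/side3.png",cv2.resize(c["pixels"][60:220,340:540,::-1],None,fx=3.5,fy=3.5))
```

```text
(no output)
```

View pics/side3.png

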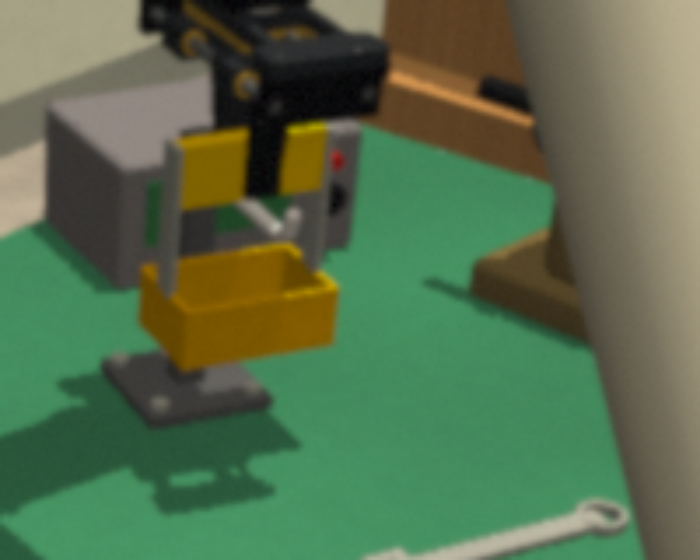

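The picture shows the fingers apart and the tote still hanging level on the arm (tray at about (240,305), unchanged). Lifting straight up.

Request:
creep_tool:
  steps:
    - [0.4, 0, 0, -0.01, 0, 0, 0]
    - [0.4, 0, 0, -0.03, 0, 0, 0]
    - [0.4, 0, 0, -0.055, 0, 0, 0]
    - [0.4, 0, 0, -0.08, 0, 0, 0]
    - [0.4, 0, 0, -0.105, 0, 0, 0]
    - [0.4, 0, 0, -0.12, 0, 0, 0]
    - [0.4, 0, 0, -0.12, 0, 0, 0]

```text
time_s: 10.3
tcp_pos: [0.6265, -0.2927, 0.3027]
ee_rot: [[-0.437, -0.9, 0.007], [-0.9, 0.437, -0.003], [-0.001, -0.007, -1.0]]
wrist_force: [0.1, 0.1, -0.6]
gripper_width: 0.397
gripper_force: 0.0
```

Request:
creep_tool:
  steps:
    - [0.4, 0, 0, 0, 0, 0, 0]
    - [0.4, 0, 0, 0, 0, 0, 0]
    - [0.4, 0, 0, 0, 0, 0, 0]
    - [0.4, 0, 0, 0, 0, 0, 0]
    - [0.4, 0, 0, 0, 0, 0, 0]
    - [0.4, 0, 0, 0, 0, 0, 0]
    - [0.4, 0, 0, 0, 0, 0, 0]
    - [0.4, 0, 0, 0, 0, 0, 0]

```text
time_s: 11.1
tcp_pos: [0.6255, -0.2921, 0.2986]
ee_rot: [[-0.437, -0.899, 0.0], [-0.899, 0.437, -0.0], [-0.0, -0.0, -1.0]]
wrist_force: [-0.5, 0.8, -0.0]
gripper_width: 0.401
gripper_force: 0.0
```

Run:
```python
from station import r
from h import *
for i in range(2):
    c=r.capture("side")
    P=cloud(c,hue(c,18,35,110)); P=P[(P[:,2]>.03)&(P[:,2]<.26)&(abs(P[:,0]-.625)<.07)&(abs(P[:,1]+.29)<.07)]
    for lo,hi in((.03,.13),(.155,.235)):
        Q=P[(P[:,2]>lo)&(P[:,2]<hi)]; print(lo,len(Q),rect(Q),Q.mean(0).round(4),np.percentile(Q[:,2],[1,99]).round(3))
cv2.imwrite("pics/side4.png",cv2.resize(c["pixels"][40:220,340:540,::-1],None,fx=3,fy=3))
```

```text
0.03 1532 [ 635.5 -299.6  111.1  108.3  -25.9] [ 0.6191 -0.2895  0.0978] [0.076 0.117]
0.155 850 [ 632.1 -295.5   96.6   96.1   22.2] [ 0.6192 -0.2918  0.1923] [0.169 0.211]
0.03 1534 [ 636.1 -298.7  110.3  107.7  -25.4] [ 0.6191 -0.2892  0.0978] [0.076 0.116]
0.155 851 [ 631.5 -295.9   96.8   96.3  -66.6] [ 0.6193 -0.2919  0.1923] [0.169 0.211]
```

View pics/side4.png

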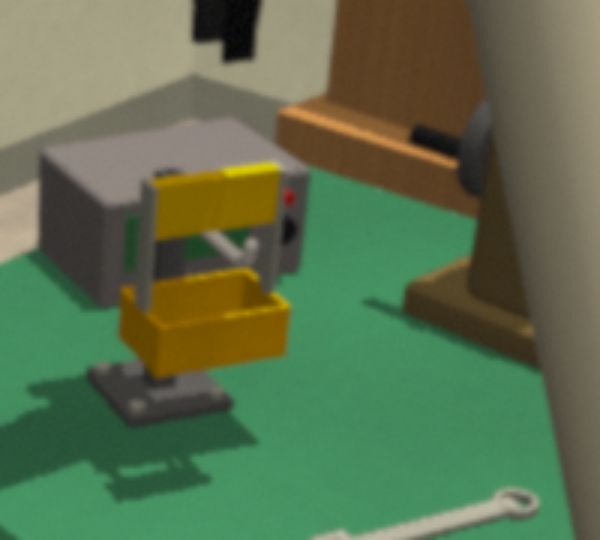

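The tote hangs level and still at (205,330) in the crop, with the handle underside at 0.169–0.170 and the gripper clear above it. Handing in.

```bash
python3 -c "
from station import r
print(r.finish_job())"
```

```text
the job is handed in; nothing more can be done
None
```

The yellow tote hangs level and at rest near mid-handle on the hook arm, about 65 mm out from the post; the red and blue totes were not touched, and the job was handed in at about 11 s (no verdict was returned).

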